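Turn the keyed canister lid until it drops home

TASK

The lid of the sample canister is sitting high on its three hidden key pins. Turn it by its grip bar until the nose on its rim faces the upright fin on the holder; the fin shows the right place only roughly, to within about 25 degrees either way, so feel round there for the spot where the lid drops fully home, flat on the canister. Do not lift the lid off or tip it, leave the bottles standing round it where they are, and let go at the end.

Things in the scene. Friction and masses are not known exactly. Their poses are not given: they have to be found in the camera images.
- holder: fixed round metal foot, 152 mm across, 10 mm thick, with an index fin at its -x side; origin at the centre of its underside, z up. On its centre stands, fixed, a round grey canister 81 mm across whose flat top is 50 mm above this origin. The canister's slots are hidden under the lid and are turned by an unknown amount, up to 0.42 rad either way, from the holder's own direction
- fin_tip (a point): point of the steel index fin on the holder, at (-54.5, 0, 50) mm in the holder's frame; the fin is 8 mm wide, 54 mm high above the worktop and reaches from 54.5 to 72 mm from the axis
- sample_lid: loose grey lid, 86 mm disc 8 mm thick, 0.25 kg, centred by a spindle; origin at the centre of the disc's underside, z up. Nose on the rim at -x; grip bar on top along x. Three 12 mm pins below: off their slots the lid lies high (origin 62 mm above the holder's) and turns freely; at the one right angle (0.1 rad play) it falls by its own weight to 50 mm. That is nose to fin, give or take 0.42 rad
- lid_nose (a point): tip of the nose on the lid's rim, at (-53, 0, 4) mm in the lid's frame
- lid_bar (a point): middle of the top face of the lid's grip bar, at (0, 0, 33) mm in the lid's frame; the black bar is 56 mm long (lid's x), 12 mm thick (y) and 25 mm high above the disc
- dark_bottle: dark bottle with a black cap, 33 mm across, 84 mm high, standing to the left of the holder; origin at the centre of its underside; leave alone
- white_bottle: white bottle, 36 mm across, 62 mm high, standing to the right of the holder; origin at the centre of its underside; leave alone
- small_vial: small clear vial with a grey cap, 44 mm across, 92 mm high, standing behind the holder; origin at the centre of its underside; leave alone
Mind the look-alikes: they are no part of the job. Leave any blue or orange look-alike of the holder alone.

How it is judged:
By the outcome, as a careful person would: the job done as asked, in the order asked, and still so for the second after the job is handed in, with the robot touching nothing.
It also fails if it takes over 72 s, if anything falls off the work surface, if the arm or the gripper's body presses on something with over 40 N, if the wrist force passes 120 N, or if a joint passes its speed limit or range.

ROBOT

A 6-joint arm with a two-finger parallel gripper is mounted at the origin on a cart in front of the work surface, level with it; the furniture and walls round the work are solid. World frame = base frame: x ahead of the robot, y to its left, z up, the work surface at z = 0. Lengths are in m, angles in degrees, forces in N, time in s.
With the tool pointing down it reaches from about 0.3 to 0.875 m from the base axis. Payload 4.2 kg.
Tool frame: the origin (TCP) lies at the very end of the fingers, on their centre line; the grasp point (between the pads) lies 19 mm behind it (manip.pinch_z is the distance from the TCP to the grasp point, in m); z points along the fingers, y is the line along which they close (so a half turn about z gives the same grasp; the last joint's range is limited). The gripper opens to 85 mm and grips with 20 to 120 N. Pads are 22 mm wide; open, the fingers measure 114 mm over their backs; the gripper's body (76 mm by 85 mm) begins 54 mm behind the grasp point. The pads swing forward as they close: fully open they stand 13 mm farther back than shut.
Start: joints at [71.792, 18.312, 89.639, -0, 72.044, -1.146], TCP at [0.169, 0.55, 0.231] pointing down, gripper open.
Joint ranges: [-177.97, 177.97], [-48.28, 115.42], [12.27, 149.76], [-77.06, 257.06], [2.81, 150.46], [-146.56, 146.56]. Speed limits (degrees/s): [147.25, 147.25, 180, 180, 180, 180].

INTERFACE

Orientations are given as [roll, pitch, yaw] about the fixed x, y, z axes, in that order (R = Rz(yaw) Ry(pitch) Rx(roll)).
In Python, from bench import manip gives the robot as it stands. The module is installed in compiled form; this text tells all that it offers.
- The arm moves only by the tool step_arm, never from a script. Its argument "rows" is a list of rows, each a list of 7 numbers: the shift along the world's x, y, z scaled (see below), then the turn, a rotation vector about the world's x, y, z scaled (see below), then the closure, from 0 (fully open) to 1 (shut). A call has 1 to 8 rows; each row shifts and turns the commanded pose from where the row before left it; what a row does not reach is not made up. The controller multiplies each number of a shift by 0.03 m and each number of a turn by 6 degrees. A row lasts 1/8 s, in which the tool goes at most 62.5 mm and 10.7 degrees, less where a joint would pass 70% of its speed; a pose out of reach is approached as far as the arm can. A call with a number of a shift or a turn outside -1 to 1 is refused whole. A call with a gripper value outside its range is refused whole. The fingers move at their own pace and stop on an object; "newtons" is the grip in N (left out, the last holds). Time passes only in rows, so rows that do not move let the fingers close. It gives the time, the measured TCP pose, the force, the opening and the grip force at its end, in the units of the state.
- manip.get_obs(): the state, without advancing time (a new reading comes with each control period).
- manip.capture(name): name is "scene" or "top" or "wrist"; returns a dict with "color" (400x640x3 uint8, red, green, blue), "camera_matrix" (3x3 intrinsics, pixels), "world_to_cam" (4x4, takes a point from world to camera coordinates). Camera axes: x right, y down, z forward; pixel columns grow to the right and rows downward; lengths in m; the calibration is good to about 2 mm. A picture is of the moment at which its call begins. There is no depth.
- manip.sign_off(): hands the job in; it is judged then, once.
The state is a dict: "clock": time; "qpos": joint angles; "joint_velocities": joint speeds; "tau": joint torques, N m; "tcp_pos": TCP position; "eef_rot": TCP orientation; "contact_force": force on the tool from outside, world axes, zero at the start; "wrist_torque": the same for the moment, N m; "grip_width": opening from 0.0 (shut) to 1.0 (fully open); "grasp_force": force on a finger pad.
Only numpy, scipy, OpenCV 4.12 (cv2) and the standard library are available. Lean on these libraries where they do the work, as an engineer would, in place of code of your own. Each camera call takes 0.05 s, during which the arm holds its last target. There are 200 camera calls.

## Working session

There is one attempt and no reset: what is moved stays moved. The work goes in short steps, Python scripts to look and compute and a tool call to move; the robot and the scene stay as the last step left them, time stands still between calls to the robot, and variables do not carry over. Pictures are saved under pics/ and viewed, at most 10 in all, crops included, and the job is handed in when it is done.

Besides the shell and the picture viewer there is one more tool, called after "Call:" as name([rows], argument=value, ...), one row to a line, values as JSON. step_arm: Moves the arm, as the interface text tells. Its arguments: {"type":"object","properties":{"rows":{"type":"array"},"newtons":{"type":"number"}},"required":["rows"]}

```bash
mkdir -p pics; python3 - <<'E'
from bench import manip
import cv2,numpy as np
o=manip.get_obs();print(o)
for n in("scene","top"):
    c=manip.capture(n);cv2.imwrite(f"pics/{n}0.png",c["color"][:,:,::-1]);np.savez(f"{n}0.npz",**c)
    print(n,c["camera_matrix"].round(1).tolist(),c["world_to_cam"].round(3).tolist())
print(manip.pinch_z)
E
```

```text
{'clock': 0.0, 'qpos': array([ 7.17895673e+01,  1.83502866e+01,  8.97073358e+01,  1.88300342e-04,
        7.20442581e+01, -1.14619878e+00]), 'joint_velocities': array([ 0.10843498,  0.04672079,  0.02490287, -0.04425127,  0.01543642,
       -0.0137998 ]), 'tau': array([-5.52447691e-04, -4.15520883e+01, -2.34158993e+01, -1.62722904e-04,
        7.99530448e-03, -3.10844129e-06]), 'tcp_pos': array([0.1685787 , 0.54922282, 0.23048954]), 'eef_rot': array([-1.79898143e+02, -2.21696732e-03,  1.62935706e+02]), 'contact_force': array([ 0.47606316,  0.70788835, -0.04112796]), 'wrist_torque': array([-0.02195017, -0.01391159, -0.04594009]), 'grasp_force': 0.0, 'grip_width': 0.9974265489633368}
scene [[514.4, 0.0, 318.0], [0.0, 514.4, 197.7], [0.0, 0.0, 1.0]] [[0.856, -0.517, -0.017, -0.444], [-0.325, -0.511, -0.796, 0.214], [0.403, 0.687, -0.605, 1.206], [0.0, 0.0, 0.0, 1.0]]
top [[441.9, 0.0, 323.7], [0.0, 441.9, 203.3], [0.0, 0.0, 1.0]] [[-0.007, -1.0, -0.011, -0.016], [-0.99, 0.008, -0.137, 0.509], [0.137, 0.01, -0.99, 1.353], [0.0, 0.0, 0.0, 1.0]]
0.0187
```

View pics/scene0.png

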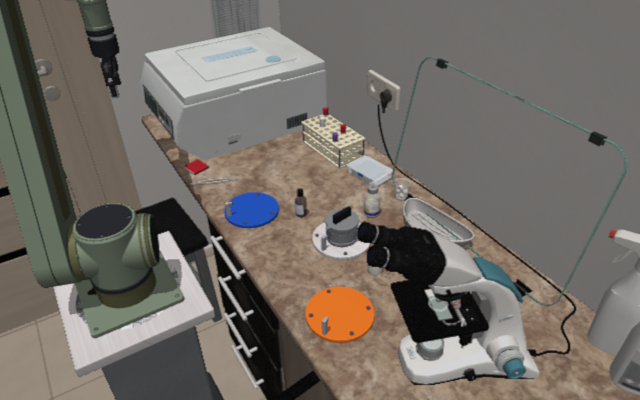

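View pics/top0.png

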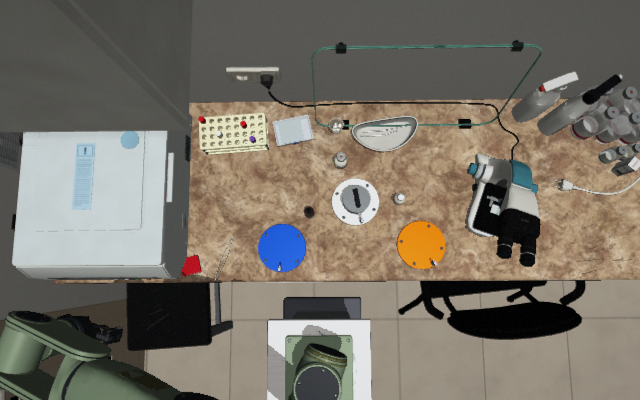

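The scene view shows the holder at about (342,238) with the dark bottle on its left. The top view shows the holder at (355,201), with bottles at (309,212), (399,198) and (340,160). I'll crop both views around the holder.

```bash
python3 - <<'E'
import cv2,numpy as np
a=cv2.imread("pics/scene0.png")[185:275,285:395];b=cv2.imread("pics/top0.png")[150:240,300:410]
s=lambda i:cv2.resize(i,(660,540),interpolation=cv2.INTER_CUBIC)
cv2.imwrite("pics/c1.png",np.hstack([cv2.resize(i,(400,327),interpolation=cv2.INTER_CUBIC) for i in(a,b)]))
E
```

```text
(no output)
```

View pics/c1.png

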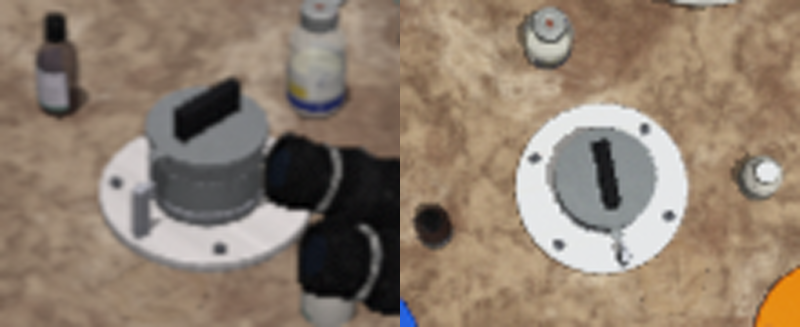

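The crop shows the fin at about (361,219) in the top view and (323,242) in the scene view. The bar runs nearly along world x, and the nose is near the fin side. Next I'll work out positions.

```bash
cat > h.py <<'E'
import numpy as np,cv2
def ray(c,px):
    K,T=c["camera_matrix"],c["world_to_cam"];R,t=T[:3,:3],T[:3,3]
    d=R.T@np.linalg.inv(K)@np.array([*px,1.]);return -R.T@t,d/np.linalg.norm(d)
def plane(c,px,z):
    o,d=ray(c,px);return o+d*(z-o[2])/d[2]
def tri(rs):
    A=sum(np.eye(3)-np.outer(d,d) for o,d in rs);b=sum((np.eye(3)-np.outer(d,d))@o for o,d in rs);return np.linalg.solve(A,b)
def comp(mask,near):
    n,l,s,ce=cv2.connectedComponentsWithStats(mask.astype(np.uint8))
    i=1+np.argmin([np.hypot(*(ce[k]-near))+(1e3 if s[k,4]<15 else 0) for k in range(1,n)]);return (l==i),ce[i],s[i]
def cont(m):return max(cv2.findContours(m.astype(np.uint8),0,1)[0],key=len)
E
python3 - <<'E'
from h import *
S,T=[dict(np.load(f"{n}0.npz")) for n in("scene","top")]
w,ce,s=comp(T["color"].min(2)>185,(355,201));p=cv2.convexHull(cont(w))
e=cv2.fitEllipse(p);C=plane(T,e[0],.01);print("holder",e,C,"diam",[np.linalg.norm(plane(T,(e[0][0]+r,e[0][1]),.01)-C)*2 for r in(e[1][0]/2,)])
bt,ct,st=comp(T["color"].max(2)<50,(356,197));bs,cs,ss=comp(S["color"].max(2)<50,(342,215))
print(ct,st,cs,ss)
P=tri([ray(T,ct),ray(S,cs)]);print("bar mid",P)
r=cv2.minAreaRect(cont(bt));print(r);bx=cv2.boxPoints(r)
Q=np.array([plane(T,b,.09)[:2] for b in bx]);print(Q)
print("fin",tri([ray(T,(361,220)),ray(S,(323.5,237))]),plane(T,(361,220),.054))
for n,px,z in(("dark",(309,212),.04),("white",(399,198),.05),("vial",(340,158),.08)):print(n,plane(T,px,z))
E
```

```text
holder ((355.0505065917969, 201.38546752929688), (46.234588623046875, 46.6691780090332), 108.8536148071289) [ 0.51799561 -0.1197205   0.01      ] diam [np.float64(0.14761222916490646)]
[356.30555556 197.375     ] [353 189   7  18  72] [341.4260355  214.84615385] [333 207  18  17 169]
bar mid [ 0.51891727 -0.11872615  0.07999997]
((356.2884826660156, 197.4423065185547), (17.84657096862793, 3.9223225116729736), 78.69007110595703)
[[ 0.54426295 -0.1080137 ]
 [ 0.54652587 -0.11968201]
 [ 0.49302196 -0.12931227]
 [ 0.49077954 -0.1177075 ]]
fin [ 0.4542563  -0.13476206  0.04848005] [ 0.45370185 -0.13434777  0.054     ]
dark [0.48141258 0.02631576 0.04      ]
white [ 0.52180603 -0.25379223  0.05      ]
vial [ 0.6433545  -0.07126442  0.08      ]
```

Call:
step_arm([
  [0.5,-0.95,0,0,0,-1,0],
  [0.5,-0.95,0,0,0,-1,0],
  [0.5,-0.95,0,0,0,-1,0],
  [0.5,-0.95,0,0,0,-1,0],
  [0.5,-0.95,0,0,0,-1,0],
  [0.5,-0.95,0,0,0,-1,0],
  [0.5,-0.95,0,0,0,-1,0],
  [0.5,-0.95,0,0,0,-1,0],
])

```text
clock: 1.1
tcp_pos: [0.2889, 0.3206, 0.231]
eef_rot: [-180.0, 0.0, 114.8]
contact_force: [0.4, -0.3, 0.3]
grip_width: 1.002
grasp_force: 0.0
```

Call:
step_arm([
  [0.5,-0.95,0,0,0,-1,0],
  [0.5,-0.95,0,0,0,-1,0],
  [0.5,-0.95,0,0,0,-1,0],
  [0.5,-0.95,0,0,0,-1,0],
  [0.5,-0.95,0,0,0,-1,0],
  [0.5,-0.95,0,0,0,-1,0],
  [0.5,-0.95,0,0,0,-1,0],
  [0.5,-0.95,0,0,0,-1,0],
])

```text
clock: 2.1
tcp_pos: [0.4089, 0.0927, 0.2311]
eef_rot: [-180.0, 0.0, 66.7]
contact_force: [0.7, 0.0, 0.7]
grip_width: 1.0
grasp_force: 0.0
```

Call:
step_arm([
  [0.3,-0.95,0,0,0,-1,0],
  [0.3,-0.95,0,0,0,-1,0],
  [0.3,-0.95,0,0,0,-1,0],
  [0.3,-0.95,0,0,0,-1,0],
  [0.3,-0.95,0,0,0,-1,0],
  [0.3,-0.95,0,0,0,-1,0],
  [0,0,0,0,0,-1,0],
  [0,0,0,0,0,0,0],
])

```text
clock: 3.1
tcp_pos: [0.4624, -0.0775, 0.2309]
eef_rot: [-180.0, 0.0, 25.0]
contact_force: [-0.2, 0.7, 0.3]
grip_width: 1.0
grasp_force: 0.0
```

```bash
python3 - <<'E'
from bench import manip
import cv2,numpy as np
o=manip.get_obs();print(o["clock"],o["qpos"],o["tcp_pos"],o["eef_rot"])
c=manip.capture("wrist");cv2.imwrite("pics/w1.png",c["color"][:,:,::-1]);np.savez("w1.npz",**c)
print(np.linalg.inv(c["world_to_cam"]).round(3))
E
```

```text
3.1 [-1.09215093e+01  8.76694947e+00  1.02688909e+02  2.67343774e-03
  6.86041983e+01  5.41101198e+01] [ 0.46244129 -0.07750599  0.23090017] [-1.79962777e+02  4.71963214e-02  2.49674097e+01]
[[ 0.422 -0.864 -0.272  0.532]
 [-0.906 -0.403 -0.125 -0.046]
 [-0.002  0.3   -0.954  0.374]
 [ 0.     0.     0.     1.   ]]
```

View pics/w1.png

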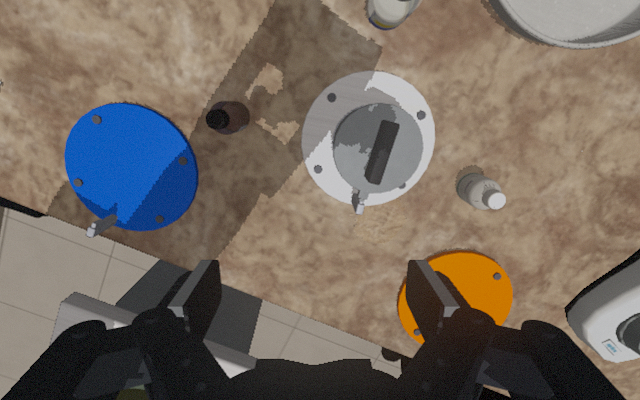

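The wrist view shows the bar at about (382,153) and the fin at (359,205). The nose isn't clear yet, so I'll enlarge that area.

```bash
python3 - <<'E'
import cv2,numpy as np
a=cv2.imread("pics/w1.png")[62:212,295:445]
a=cv2.resize(a,(600,600),interpolation=cv2.INTER_CUBIC)
cv2.imwrite("pics/c2.png",np.clip(a*1.5,0,255).astype(np.uint8))
E
```

```text
(no output)
```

View pics/c2.png

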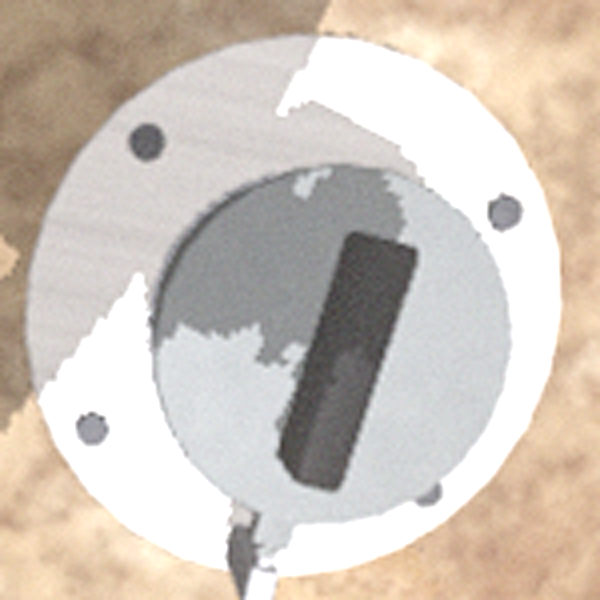

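The nose is at about (362,197) in the wrist view, next to the fin at (359,205), so the lid already roughly faces the fin. Next I'll measure the heights from two views.

```bash
python3 - <<'E'
from h import *
S,T,W=[dict(np.load(f"{n}.npz")) for n in("scene0","top0","w1")]
def t(n,*r):
    P=tri(r);print(n,P.round(4))
    return P
F=t("bar far top edge",ray(W,(391,122)),ray(T,(354.6,188.4)))
b,cw,s=comp(W["color"].max(2)<70,(382,153));print(cw,s,cv2.minAreaRect(cont(b)))
bt,ct,_=comp(T["color"].max(2)<50,(356,197))
t("bar mid",ray(W,cw),ray(T,ct))
t("nose/fin scene",ray(W,(360,206)),ray(S,(323.5,236.5)),ray(T,(361,220)))
t("nose W+T",ray(W,(362.5,197)),ray(T,(358.5,213)))
print("nose W@.07",plane(W,(362.5,199),.07))
w=plane(W,cw,.088);print("bar W@.088",w)
q=cv2.boxPoints(cv2.minAreaRect(cont(b)));q=np.array([plane(W,p,.09)[:2] for p in q]);print(q)
for i in(0,1):
    d=q[i+1]-q[i];print(np.linalg.norm(d),np.degrees(np.arctan2(d[1],d[0])))
# holder outline in wrist
h=W["color"].min(2)
m,c,_=comp((W["color"].max(2).astype(int)-h<14)&(h>95),(350,140));e=cv2.fitEllipse(cv2.convexHull(cont(m)));print(e,plane(W,e[0],.01))
E
```

```text
bar far top edge [ 0.5461 -0.1139  0.0895]
[381.52985885 147.85667752] [365 120  34  64 921] ((380.6000061035156, 151.70001220703125), (18.024980545043945, 63.561771392822266), 18.434947967529297)
bar mid [ 0.5217 -0.1203  0.0741]
nose/fin scene [ 0.4552 -0.135   0.0494]
nose W+T [ 0.4728 -0.1256  0.0784]
nose W@.07 [ 0.46938351 -0.12907907  0.07      ]
bar W@.088 [ 0.52268844 -0.11737146  0.088     ]
[[ 0.49028857 -0.11431366]
 [ 0.54501119 -0.10526246]
 [ 0.54707049 -0.12103244]
 [ 0.49217099 -0.13105664]]
0.05546611582832564 9.391771296036481
0.015903859483214516 -82.56020282921193
((367.487548828125, 139.4197540283203), (130.5118408203125, 141.6954803466797), 22.20229148864746) [ 0.5216555  -0.11793635  0.01      ]
```

Call:
step_arm([
  [0.47,-0.34,-0.83,0,0,-0.6,0],
  [0.47,-0.34,-0.83,0,0,-0.6,0],
  [0.47,-0.34,-0.83,0,0,-0.6,0],
  [0.46,-0.34,-0.83,0,0,-0.6,0],
  [0,0,0,0,0,0,0.6],
  [0,0,0,0,0,0,0.6],
  [0,0,0,0,0,0,0.6],
])

```text
clock: 4.03
tcp_pos: [0.5189, -0.1177, 0.133]
eef_rot: [180.0, -0.1, 10.6]
contact_force: [0.5, -0.8, 0.2]
grip_width: 0.403
grasp_force: 0.0
```

```bash
python3 - <<'E'
from bench import manip
import cv2,numpy as np
o=manip.get_obs();print(o["clock"],o["tcp_pos"],o["eef_rot"],o["grip_width"],o["contact_force"],o["wrist_torque"])
c=manip.capture("wrist");cv2.imwrite("pics/w2.png",c["color"][:,:,::-1]);np.savez("w2.npz",**c)
E
```

```text
4.025 [ 0.51894342 -0.11772671  0.13299687] [ 1.79955165e+02 -1.01714807e-01  1.06136769e+01] 0.4034772414222817 [ 0.47959992 -0.75463287  0.16413037] [ 0.02199658  0.02016221 -0.03162037]
```

View pics/w2.png

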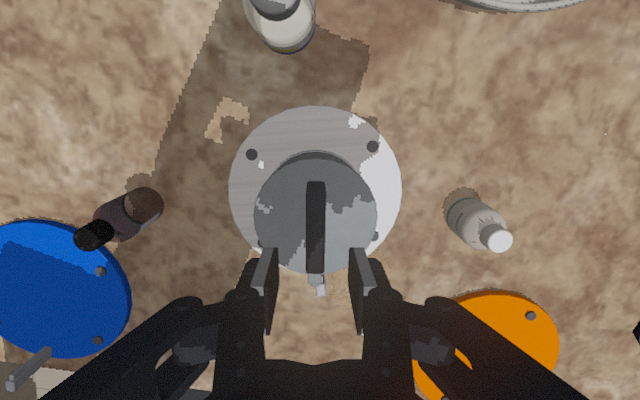

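The bar at (316,226) runs upright in the image, midway between the open fingers, so the tool is aligned. I'll descend and straddle it.

Call:
step_arm([
  [0,0,-0.6,0,0,0,0.6],
  [0,0,-0.6,0,0,0,0.6],
  [0,0,-0.6,0,0,0,0.6],
  [0,0,0,0,0,0,0.8],
  [0,0,0,0,0,0,0.8],
  [0,0,0,0,0,0,0.8],
], newtons=20)

```text
clock: 4.82
tcp_pos: [0.5194, -0.1182, 0.0788]
eef_rot: [179.9, -0.1, 10.5]
contact_force: [0.3, -1.0, -0.3]
grip_width: 0.203
grasp_force: 0.0
```

Call:
step_arm([
  [0,0,0,0,0,0,0.83],
  [0,0,0,0,0,0,0.83],
  [0,0,0,0,0,0,0.83],
])

```text
clock: 5.2
tcp_pos: [0.5189, -0.1181, 0.0778]
eef_rot: [180.0, -0.0, 10.5]
contact_force: [0.7, -0.0, -0.7]
grip_width: 0.168
grasp_force: 0.0
```

Call:
step_arm([
  [0,0,0,0,0,0.2,0.83],
  [0,0,0,0,0,0.2,0.83],
  [0,0,0,0,0,0.2,0.83],
  [0,0,0,0,0,0.2,0.83],
  [0,0,0,0,0,0.2,0.83],
  [0,0,0,0,0,0.2,0.83],
])

```text
clock: 5.95
tcp_pos: [0.5188, -0.1181, 0.0777]
eef_rot: [180.0, 0.0, 17.8]
contact_force: [-0.9, 0.1, -0.3]
grip_width: 0.167
grasp_force: 0.8
```

```bash
cat > st.py <<'E'
from bench import manip
import cv2,numpy as np
o=manip.get_obs();print(o["clock"],o["eef_rot"].round(1),o["tcp_pos"].round(4),o["contact_force"].round(1),o["wrist_torque"].round(2))
c=manip.capture("wrist");cv2.imwrite("pics/st.png",c["color"][:,:,::-1])
T=c["world_to_cam"];K=c["camera_matrix"]
from h import *
b,cw,s=comp(c["color"].max(2)<60,(316,200));print(cw.round(1),s)
for z in(.062+.033,.050+.033):
    p=[]
    for e in(28,-28):
        a=np.radians(o["eef_rot"][2]);q=T@np.array([.5188+e/1e3*np.cos(a),-.1182+e/1e3*np.sin(a),z,1]);q=K@q[:3];p.append((q[:2]/q[2]).round(1))
    print(z,p)
E
python3 st.py
```

```text
5.95 [180.    0.   17.8] [ 0.5188 -0.1181  0.0777] [-0.9  0.1 -0.3] [-0.09  0.03  0.02]
[312.6 346.1] [   43   206   542   194 40574]
0.095 [array([312., 223.]), array([312.1, 332.8])]
0.083 [array([312.1, 213.6]), array([312.2, 316.6])]
```

View pics/st.png

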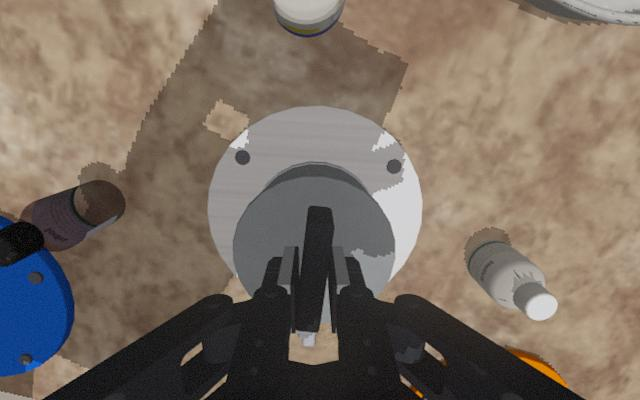

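The bar (far end at (319,207)) lags a few degrees in the loose fork and the lid is still high, with the canister gap visible. I'll go on.

Call:
step_arm([
  [0,0,0,0,0,0.2,0.83],
  [0,0,0,0,0,0.2,0.83],
  [0,0,0,0,0,0.2,0.83],
  [0,0,0,0,0,0.2,0.83],
  [0,0,0,0,0,0.2,0.83],
  [0,0,0,0,0,0.2,0.83],
])

```text
clock: 6.75
tcp_pos: [0.5186, -0.1181, 0.0777]
eef_rot: [-180.0, 0.0, 25.0]
contact_force: [-0.8, 0.2, -1.1]
grip_width: 0.172
grasp_force: 1.2
```

```bash
python3 st.py
```

```text
6.75 [-180.    0.   25.] [ 0.5186 -0.1181  0.0777] [-0.8  0.2 -1.1] [ 0.05  0.11 -0.01]
[312.6 346.3] [   41   206   544   194 40471]
0.095 [array([312.1, 222.6]), array([312.1, 332.5])]
0.083 [array([312.2, 213.2]), array([312.2, 316.3])]
```

Still high: the bar's far edge is at row 206 and the torque is near zero. Continuing.

Call:
step_arm([
  [0,0,0,0,0,0.2,0.83],
  [0,0,0,0,0,0.2,0.83],
  [0,0,0,0,0,0.2,0.83],
  [0,0,0,0,0,0.2,0.83],
  [0,0,0,0,0,0.2,0.83],
  [0,0,0,0,0,0.2,0.83],
])

```text
clock: 7.55
tcp_pos: [0.5192, -0.1183, 0.078]
eef_rot: [180.0, -0.0, 32.2]
contact_force: [0.0, -1.8, 1.4]
grip_width: 0.17
grasp_force: 2.7
```

```bash
python3 st.py
```

```text
7.55 [180.   -0.   32.2] [ 0.5192 -0.1183  0.078 ] [ 0.  -1.8  1.4] [-0.27 -0.14 -0.08]
[312.9 346.3] [   41   201   544   199 40153]
0.095 [array([311., 223.]), array([311.2, 332.6])]
0.083 [array([311.1, 213.6]), array([311.3, 316.5])]
```

The bar edge shifted to row 201 and the pad force rose, so the lid may be starting to drop. I'll ease back 3° to let it fall.

Call:
step_arm([
  [0,0,0,0,0,-0.25,0.83],
  [0,0,0,0,0,-0.25,0.83],
  [0,0,0,0,0,0,0.82],
  [0,0,0,0,0,0,0.8],
])

```text
clock: 8.1
tcp_pos: [0.5183, -0.1178, 0.0775]
eef_rot: [-179.9, 0.0, 29.1]
contact_force: [-1.0, -0.8, -0.8]
grip_width: 0.201
grasp_force: 0.0
```

```bash
python3 st.py
```

```text
8.1 [-179.9    0.    29.1] [ 0.5183 -0.1178  0.0775] [-1.  -0.8 -0.8] [-0.04  0.01  0.02]
[315.4 257. ] [ 300  200   33  117 2755]
0.095 [array([313. , 222.4]), array([312.9, 332.5])]
0.083 [array([313., 213.]), array([313. , 316.3])]
```

View pics/st.png

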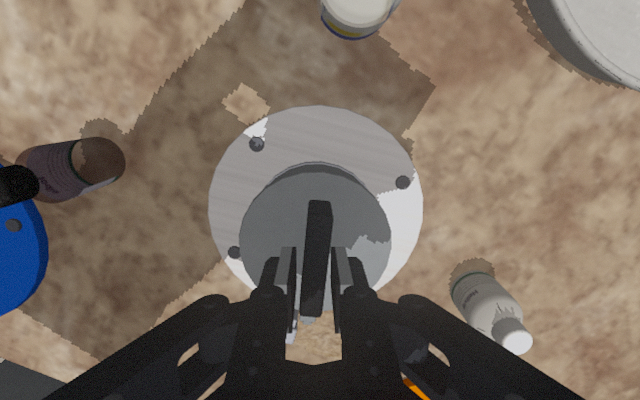

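The disc is now 151 px wide instead of 163. That ratio of 0.93 matches a full 12 mm drop at this range, so I'll open, rise and verify.

Call:
step_arm([
  [0,0,0,0,0,0,0.5],
  [0,0,0,0,0,0,0.4],
  [0,0,0,0,0,0,0.4],
  [0,0,0.5,0,0,0,0.4],
  [0,0,1,0,0,0,0.4],
  [0,0,1,0,0,0,0.4],
  [-0.5,0,1,0,0,0,0.4],
  [-1,0,1,0,0,0,0.4],
])

```text
clock: 9.15
tcp_pos: [0.4742, -0.1182, 0.2148]
eef_rot: [179.9, -0.1, 29.2]
contact_force: [-0.6, 0.2, -0.6]
grip_width: 0.603
grasp_force: 0.0
```

Call:
step_arm([
  [-1,0.5,0.5,0,0,0,0.4],
  [-1,0.5,0.5,0,0,0,0.4],
  [-1,0.5,0.5,0,0,0,0.4],
  [0,0,0,0,0,0,0.4],
  [0,0,0,0,0,0,0.4],
])

```text
clock: 9.78
tcp_pos: [0.3843, -0.0733, 0.2584]
eef_rot: [179.9, -0.1, 29.1]
contact_force: [0.3, 0.5, -0.9]
grip_width: 0.6
grasp_force: 0.0
```

```bash
python3 - <<'E'
from bench import manip
from h import *
o=manip.get_obs();print(o["clock"],o["tcp_pos"])
I=[]
C={n:manip.capture(n) for n in("scene","top","wrist")}
for n,c in C.items():
    np.savez(n+"9.npz",**c);k=c["world_to_cam"]@[.518,-.119,.05,1];k=c["camera_matrix"]@k[:3];u,v=(k[:2]/k[2]).astype(int);r=90 if n=="wrist" else 32
    u=np.clip(u,r,639-r);v=np.clip(v,r,399-r);print(n,u-r,v-r,266/(2*r))
    I.append(cv2.resize(c["color"][v-r:v+r,u-r:u+r,::-1],(266,266),interpolation=cv2.INTER_CUBIC))
cv2.imwrite("pics/end.png",np.hstack(I))
E
```

```text
9.775 [ 0.38430426 -0.07325792  0.25838208]
scene 309 192 4.15625
top 323 167 4.15625
wrist 324 0 1.4777777777777779
```

View pics/end.png

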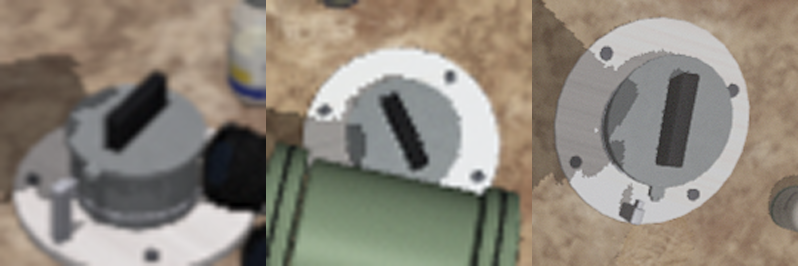

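Final views: the lid looks flat, the bar is turned and the nose is about 12° from the fin. I'll check the height numerically against the earlier value.

```bash
python3 - <<'E'
from h import *
D={n:dict(np.load(n+".npz")) for n in("scene0","top0","scene9","top9","wrist9","w1")}
def bar(n,near,th=50):
    m,c,s=comp(D[n]["color"].max(2)<th,near);r=cont(m)[:,0];i=r[:,1].argmin();print(n,c.round(1),s);return c,cv2.minAreaRect(r)
for s,t in(("scene0","top0"),("scene9","top9")):
    a,b=bar(s,(342,215))[0],bar(t,(356,197))[0];print("bar mid",tri([ray(D[s],a),ray(D[t],b)]).round(4))
c,r=bar("wrist9",(435,82),70);q=cv2.boxPoints(r);print(c)
for z in(.083,.095):
    w=np.array([plane(D["wrist9"],p,z)[:2] for p in q]);print(z,[ (np.linalg.norm(w[i+1]-w[i]).round(4),np.degrees(np.arctan2(*(w[i+1]-w[i])[::-1])).round(1)) for i in(0,1)])
# bottles moved? compare the scene pictures
for n,px in(("dark",(301,205)),("white",(373,200)),("vial",(401,190))):
    x,y=px;A,B=[D[k]["color"][y-16:y+16,x-12:x+12].astype(int) for k in("scene0","scene9")];print(n,abs(A-B).mean())
E
```

```text
scene0 [341.4 214.8] [333 207  18  17 169]
top0 [356.3 197.4] [353 189   7  18  72]
bar mid [ 0.5189 -0.1187  0.08  ]
scene9 [341.5 218.6] [335 210  14  18 141]
top9 [355.8 197.9] [351 190  11  17  71]
bar mid [ 0.5193 -0.1182  0.0674]
wrist9 [421.1  80.2] [408  49  29  64 933]
[421.12861736  80.18971061]
0.083 [(np.float64(0.0554), np.float64(22.6)), (np.float64(0.017), np.float64(-70.7))]
0.095 [(np.float64(0.0533), np.float64(22.6)), (np.float64(0.0164), np.float64(-70.7))]
dark 11.946180555555555
white 7.582465277777778
vial 7.449652777777778
```

The bar dropped 12.6 mm (0.080 to 0.0674 m), so the lid is fully home. The gripper is open and clear, so I'll hand the job in.

```bash
python3 -c "
from bench import manip
print(manip.sign_off())"
```

```text
the job is handed in; nothing more can be done
None
```

The lid is home: I turned it about 12° past its starting angle and it dropped about 12 mm onto the canister, the gripper is open and clear, the arm never came near the bottles, and the job is handed in at about 10 s on the robot's clock.

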